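Sift the large spacers out of the mixed bin into the order carton

TASK

Take the wire scoop from its cork mat and use it, not the fingers, to scoop the three large steel spacers out of the mixed parts bin, letting the small spacers drop back through the wires into the bin before you carry the load away. Tip all three large spacers into the open carton, keep all four small ones in the bin, and set the scoop back flat on its cork mat and let go. Leave the mug, the mouse and the parcel where they are.

Things in the scene. Friction and masses are not known exactly. Their poses are not given: they have to be found in the camera images.
- scoop_grip (a point): Wire scoop (180 g): centre of its black grip, a bar 18 x 18 x 75 mm leaning back 8 degrees from the scoop's z (upper end towards -x), at (-110.8, 0, 116.7) mm from scoop_lip. Scoop's axes: z up as it stands flat on its wires, x forward to its open front, y left. An 8 mm stem runs from the grip's lower end to the top of the basket's back. It stands stably when let go.
- scoop_lip (a point): Wire scoop: middle of the basket's front edge, at its underside; scoop's axes. Floor: five straight steel wires, 4 mm thick, 17 mm clear slots, running back 100 mm from free tips at the lip (no bar joins the tips); at the back they rise 40 mm to a cross bar. 104 mm wide over all: side wires, 8 mm outside the floor, slope from 40 mm high at the back to 25 mm high 30 mm behind the lip, then to the lip.
- scoop_mid (a point): Wire scoop: middle of the underside of the basket, 50 mm behind scoop_lip; scoop's axes.
- bin_floor (a point): Aluminium parts bin, fixed: centre of its inner floor, 4 mm above the desk. Axes: x along the bin, y across, z up. Flat floor 180 mm (x) by 120 mm (y) between upright side walls 40 mm high; at both ends, from 90 mm off the centre, the end wall slopes up and outwards at 45 degrees to 40 mm high. Outside 268 x 128 mm. Smooth.
- carton: Open cardboard shipping carton, fixed to the desk: origin at the centre of its underside, z up. Outside 170 (x) x 160 (y) x 60 mm high, walls and floor 4 mm; low flaps folded out on the two long sides (only for looks).
- mat: Cork mat, fixed: 150 (x) x 130 (y) x 4 mm, origin at the centre of its underside, z up. The scoop stands on it.
- large0_c (a point): Large steel barrel-shaped spacer, one of three alike: its centre. 28 mm in diameter, 26 mm long along its own z, ends bevelled 5.6 mm, about 25 g; stands on end in the bin at the start. Too big for the scoop's slots.
- large1_c (a point): Large steel barrel-shaped spacer, one of three alike: its centre. 28 mm in diameter, 26 mm long along its own z, ends bevelled 5.6 mm, about 25 g; stands on end in the bin at the start. Too big for the scoop's slots.
- large2_c (a point): Large steel barrel-shaped spacer, one of three alike: its centre. 28 mm in diameter, 26 mm long along its own z, ends bevelled 5.6 mm, about 25 g; stands on end in the bin at the start. Too big for the scoop's slots.
- small0_c (a point): Small steel barrel-shaped spacer, one of four alike: its centre. 12 mm in diameter and 12 mm long, about 10 g; stands on end in the bin. Falls through the scoop's slots.
- small1_c (a point): Small steel barrel-shaped spacer, one of four alike: its centre. 12 mm in diameter and 12 mm long, about 10 g; stands on end in the bin. Falls through the scoop's slots.
- small2_c (a point): Small steel barrel-shaped spacer, one of four alike: its centre. 12 mm in diameter and 12 mm long, about 10 g; stands on end in the bin. Falls through the scoop's slots.
- small3_c (a point): Small steel barrel-shaped spacer, one of four alike: its centre. 12 mm in diameter and 12 mm long, about 10 g; stands on end in the bin. Falls through the scoop's slots.
- mug: White mug with pens, 80 mm in diameter, 95 mm high (pens to 150 mm), loose, origin at the centre of its underside. Leave it alone.
- mouse: Black computer mouse, 100 x 60 mm, 32 mm high, loose, origin at the centre of its underside. Leave it alone.
- parcel: Closed cardboard parcel 90 x 110 x 60 mm high, loose, origin at the centre of its underside. Leave it alone.
Not all that is in view belongs to the job. What is shaped like the part that bears scoop_grip but green or turquoise is not meant.

How it is judged:
By the outcome, as a careful person would: the job done as asked, in the order asked, and still so for the second after the job is handed in, with the robot touching nothing.
It also fails if it takes over 64 s, if anything falls off the work surface, if the arm or the gripper's body presses on something with over 40 N, if the wrist force passes 120 N, or if a joint passes its speed limit or range.

ROBOT

A 6-joint arm with a two-finger parallel gripper is mounted at the origin on the work surface. World frame = base frame: x ahead of the robot, y to its left, z up, the work surface at z = 0. Lengths are in mm, angles in rad, forces in N, time in s.
With the tool pointing down it reaches from about 275 to 825 mm from the base axis. Payload 4.9 kg.
Tool frame: the origin (TCP) lies midway between the tips of the shut fingers; the grasp point (between the pads) lies arm.grip_point_offset behind it (arm.grip_point_offset is the distance from the TCP to the grasp point, in mm); z points along the fingers, y is the direction in which the jaws open and shut (so a half turn about z gives the same grasp; the last joint's range is limited). The gripper opens to 85 mm and grips with 20 to 120 N. Pads are 22 mm wide; open, the fingers measure 114 mm over their backs; the gripper's body (76 mm by 85 mm) begins 54 mm behind the grasp point. The pads swing forward as they close: fully open they stand 13 mm farther back than shut.
Start: joints at [1.124, 0.326, -0.193, 1.052, 0, 1.437], TCP at [169.243, 523.331, 195.881] pointing down, gripper open.
Joint ranges: [-2.65, 2.65], [-0.97, 1.79], [-1.3, 1.35], [-1.93, 2.1], [-1.47, 1.37], [-3.14, 3.14]. Speed limits (rad/s): [2.57, 2.57, 3.14, 3.14, 3.14, 3.14].

INTERFACE

Orientations are given as a 3x3 rotation matrix whose columns are the frame's x, y, z axes.
In Python, from station import arm, imaging, hand_in gives the robot as it stands.
- The arm moves only by the tool play_rows, never from a script. Its argument "plan" is a list of rows, each a list of 3 entries, a list of its own where there are three numbers: the shift along the tool's x, y, z in m, then the turn, a rotation vector about the tool's x, y, z in rad, then the opening, from 0 (shut) to 1 (fully open). In form: [[[tx, ty, tz], [ax, ay, az], grip], ...]. A call has 1 to 20 rows; each row shifts and turns the commanded pose from where the row before left it, along the tool's axes as they then stand; what a row does not reach is not made up. A row lasts 1/10 s, in which the tool goes at most 50 mm and 8.59 degrees, less where a joint would pass 70% of its speed; a pose out of reach is approached as far as the arm can. A call with a gripper value outside its range is refused whole. The fingers move at their own pace and stop on an object; "force" is the grip in N (left out, the last holds). Time passes only in rows, so rows that do not move let the fingers close. It gives the time, the measured TCP pose, the force and the opening at its end, in the units of the state.
- arm.state(): the state, without advancing time (a new reading comes with each control period).
- imaging.snapshot(name): name is "scene" or "top" or "wrist"; returns a dict with "frame" (400x640x3 uint8, blue, green, red), "z_map" (400x640 float32, mm along the optical axis (not along the pixel's ray), 0 where there is no reading), "fx", "fy", "cx", "cy" (pixels), "xyz" and "orientation" of the camera in the world; the wrist camera has in their place "tool_from_camera" (4x4, takes a point from camera to tool coordinates, whose origin is the TCP and whose axes are the flange's). Camera axes: x right, y up, looking along -z (the intrinsics and any distortion apply to the point x, -y, -z); pixel columns grow to the right and rows downward; lengths in mm; the calibration is good to about 2 mm. A picture is of the moment at which its call begins: read the wrist's pose just before it.
- hand_in(): hands the job in, once; it reports no verdict.
Trained networks look in the newest picture that a camera, given by its name, has taken for a name from the list of things; names that differ only in an ending like _2 or _b are one class to them, and where a whole thing is asked for, a point or a joint stands for the part that bears it (a point fixed in the world has none). Each returns a list of dicts, best first, with "conf" (0 to 1); they miss things now and then, are a little off and sometimes report something else, mostly with a low value. They report only what shows in the picture. A call takes as long as a camera call. They do not tell look-alikes from the thing itself.
- imaging.outline_of(camera, label): "mask" (400x640 bool, what is visible of it) and "rect" ([centre column, centre row, width, height] in pixels, round what is visible of it).
The state is a dict: "clock": time; "qpos": joint angles; "qd": joint speeds; "tau": joint torques, N m; "tool_pos": TCP position; "tool_rot": TCP orientation; "contact_force": force on the tool from outside, world axes, zero at the start; "moment": the same for the moment, N m; "gripper_width": finger opening in mm.
Only numpy, scipy, OpenCV 4.12 (cv2) and the standard library are available. Lean on these libraries where they do the work, as an engineer would, in place of code of your own. Each camera call takes 0.05 s, during which the arm holds its last target. There are 200 camera calls.

## Working session

There is one attempt and no reset: what is moved stays moved. The work goes in short steps, Python scripts to look and compute and a tool call to move; the robot and the scene stay as the last step left them, time stands still between calls to the robot, and variables do not carry over. Pictures are saved under pics/ and viewed, on a budget of 10 in all, crops included, one or two more only if the job needs it, and the job is handed in when it is done.

Besides the shell and the picture viewer there is one more tool, called after "Call:" as name([rows], argument=value, ...), one row to a line, values as JSON. play_rows: Moves the arm, as the interface text tells. Its arguments: {"type":"object","properties":{"plan":{"type":"array","items":{"type":"array"}},"force":{"type":"number"}},"required":["plan"]}

```bash
ls; mkdir -p pics
cat > h.py <<'E'
import numpy as np, cv2
from station import arm, imaging
def snap(n):
    st=arm.state(); s=imaging.snapshot(n)
    if n=="wrist":
        T=np.eye(4);T[:3,:3]=np.array(st["tool_rot"]);T[:3,3]=st["tool_pos"]
        s["T"]=T@np.array(s["tool_from_camera"])
    else:
        T=np.eye(4);T[:3,:3]=np.array(s["orientation"]);T[:3,3]=s["xyz"];s["T"]=T
    return s
def cloud(s):
    z=s["z_map"];v,u=np.mgrid[:z.shape[0],:z.shape[1]]
    p=np.stack([(u-s["cx"])/s["fx"]*z,-(v-s["cy"])/s["fy"]*z,-z],-1)
    w=p@s["T"][:3,:3].T+s["T"][:3,3]; w[z<=0]=np.nan
    return w
E
python3 - <<'E'
from h import *
st=arm.state();print({k:np.round(v,3).tolist() for k,v in st.items()}, arm.grip_point_offset)
for n in ("scene","top"):
    s=snap(n);cv2.imwrite(f"pics/{n}0.png",s["frame"]);w=cloud(s)
    print(n,{k:s[k] for k in s if k not in("frame","z_map","T")},np.round(s["T"],3).tolist())
    for l in ["scoop_grip","scoop_lip","bin_floor","carton","mat","large0_c","small0_c","mug","mouse","parcel"]:
        for r in imaging.outline_of(n,l)[:5]:
            m=r["mask"];q=w[m];q=q[~np.isnan(q[:,0])]
            print(l,round(r["conf"],2),np.round(r["rect"]).tolist(),len(q),np.round(np.median(q,0)) if len(q) else "",np.round(np.percentile(q,[2,98],axis=0)).tolist() if len(q) else "")
E
```

```text
pics
{'clock': 0.0, 'qpos': [1.124, 0.327, -0.194, 1.052, 0.0, 1.437], 'qd': [-0.0, -0.001, -0.002, 0.0, -0.002, -0.001], 'tau': [0.0, -44.341, 26.244, 0.015, -0.0, 0.0], 'tool_pos': [168.965, 522.732, 195.105], 'tool_rot': [[-0.951, 0.308, -0.001], [0.308, 0.951, -0.002], [0.0, -0.002, -1.0]], 'contact_force': [-0.077, 0.4, -0.814], 'moment': [0.025, 0.001, 0.063], 'gripper_width': 85.4} 18.700000000000003
scene {'fx': 407.2258254535365, 'fy': 407.2258254535365, 'cx': 317.27631098674044, 'cy': 203.38644243713523, 'xyz': array([1159.18975745, -598.54314697,  633.18076263]), 'orientation': array([[ 0.70809604, -0.3999136 ,  0.58195284],
       [ 0.70604642,  0.3894142 , -0.59148545],
       [ 0.00992237,  0.82971422,  0.55810022]])} [[0.708, -0.4, 0.582, 1159.19], [0.706, 0.389, -0.591, -598.543], [0.01, 0.83, 0.558, 633.181], [0.0, 0.0, 0.0, 1.0]]
scoop_grip 0.96 [418.0, 249.0, 32.0, 85.0] 475 [825.  45.  99.] [[813.0, -20.0, 1.0], [887.0, 81.0, 155.0]]
scoop_grip 0.75 [441.0, 180.0, 31.0, 73.0] 397 [710. 359.  88.] [[689.0, 274.0, -1.0], [780.0, 374.0, 154.0]]
scoop_grip 0.62 [334.0
[... 3391 characters left out ...]
 4452 [541. 311.   6.] [[460.0, 196.0, -1.0], [623.0, 411.0, 61.0]]
carton 0.29 [404.0, 230.0, 58.0, 97.0] 3716 [ 509. -291.    7.] [[394.0, -361.0, -1.0], [648.0, -213.0, 45.0]]
mat 0.86 [302.0, 198.0, 50.0, 52.0] 1908 [625.  16.   4.] [[552.0, -47.0, -2.0], [695.0, 80.0, 41.0]]
small0_c 0.6 [271.0, 283.0, 25.0, 36.0] 661 [368. 111.  30.] [[320.0, 82.0, 2.0], [414.0, 141.0, 35.0]]
mug 0.62 [250.0, 148.0, 35.0, 35.0] 854 [755. 168.  50.] [[716.0, 125.0, -0.0], [792.0, 215.0, 142.0]]
mouse 0.95 [270.0, 283.0, 28.0, 35.0] 649 [367. 111.  30.] [[320.0, 81.0, 19.0], [413.0, 143.0, 35.0]]
parcel 0.8 [366.0, 152.0, 46.0, 41.0] 1259 [ 753. -169.   59.] [[705.0, -225.0, 17.0], [802.0, -114.0, 63.0]]
```

Run:
```python
import cv2,numpy as np
a=cv2.imread("pics/scene0.png")[130:340,150:500];b=cv2.imread("pics/top0.png")[100:300,160:450]
a=cv2.resize(a,(500,300));b=cv2.resize(b,(435,300))
cv2.imwrite("pics/a.png",cv2.resize(cv2.imread("pics/scene0.png")[130:340,150:500],(800,480),interpolation=cv2.INTER_CUBIC))
cv2.imwrite("pics/b.png",cv2.resize(cv2.imread("pics/top0.png")[100:300,160:450],(800,552),interpolation=cv2.INTER_CUBIC))
```

```text
(no output)
```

View pics/a.png

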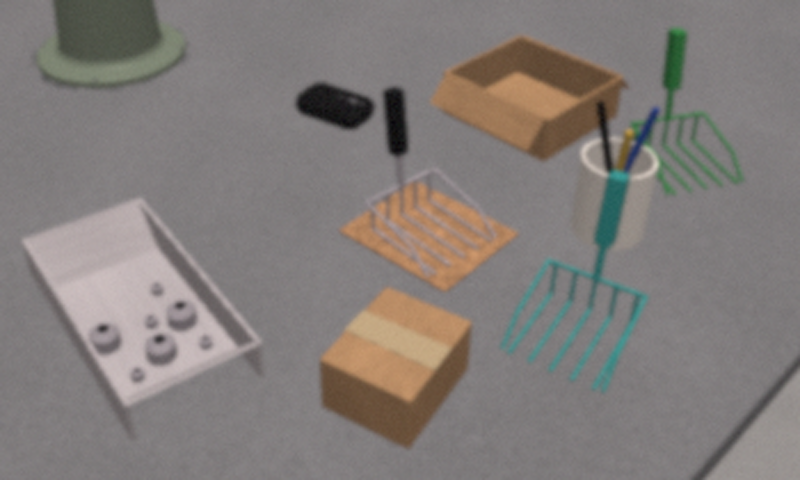

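View pics/b.png

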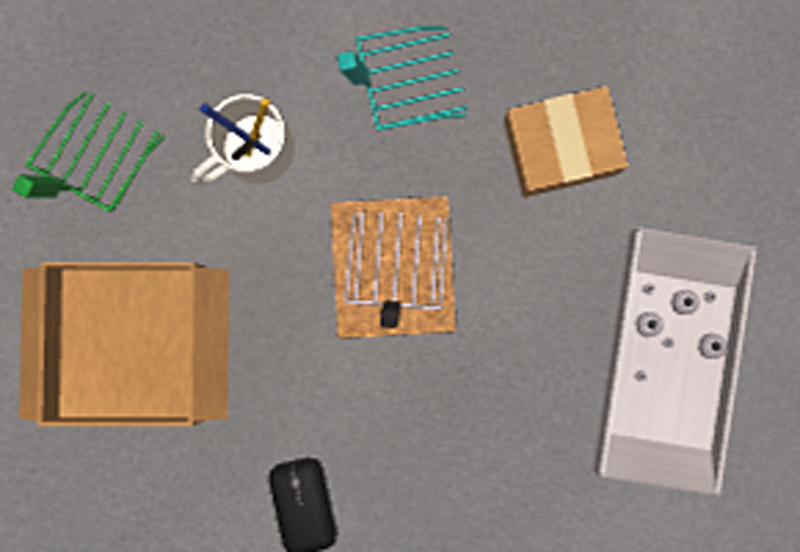

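The scene view shows three scoops. The black-gripped one on the cork mat is at full-frame pixel (323,182), the green one at (445,157) and the turquoise one at (419,218). In the top view they are at (301,212), (174,167) and (286,124). I choose the black one on the mat. Next I fit the poses from the point clouds.

Run:
```python
from h import *
def rect(p,n):
    r=cv2.minAreaRect(p[:,:2].astype(np.float32));print(n,np.round(r[0],1),np.round(r[1],1),round(r[2],1),len(p))
for cam in("top","scene"):
    s=snap(cam);w=cloud(s).reshape(-1,3);w=w[~np.isnan(w[:,0])];f=s["frame"].reshape(-1,3)
    W=cloud(s)
    def box(x0,x1,y0,y1,z0,z1):
        m=(w[:,0]>x0)&(w[:,0]<x1)&(w[:,1]>y0)&(w[:,1]<y1)&(w[:,2]>z0)&(w[:,2]<z1);return w[m]
    rect(box(370,680,-390,-190,36,50),cam+" bin top")
    rect(box(440,650,200,420,54,66),cam+" carton")
    rect(box(530,720,-70,100,-3,60),cam+" mat+scoop")
    p=box(530,640,-40,60,60,170);rect(p,cam+" grip");
    for z0,z1 in((60,85),(85,100),(100,115),(115,130),(130,145),(145,152),(152,170)):
        q=p[(p[:,2]>z0)&(p[:,2]<=z1)];print(z0,len(q),np.round(np.median(q,0),1) if len(q) else "", np.round(np.ptp(q,0),1) if len(q) else "")
    if cam=="top":
        q=box(530,730,-60,90,26,56);print("cross/side");rect(q,"upper wires")
s=snap("wrist");print(np.round(s["tool_from_camera"],3).tolist(),s["fx"],s["cx"],s["cy"])
```

```text
top bin top [ 520. -289.] [130.5 267.8] 80.3 659
top carton [541.8 301.3] [179.8 167.2] 89.8 568
top mat+scoop [625.1  14.8] [168.6 189.8] 89.9 3186
top grip [569.8  14.8] [17.7 25.4] 89.7 66
60 0  
85 6 [582.4  10.1  96.2] [ 8.3 16.8 12.1]
100 3 [582.2  16.9 105.7] [ 5.5 13.8  4.1]
115 5 [579.   13.6 124.8] [ 0.1 13.5  6. ]
130 2 [575.9  10.6 141.3] [0.1 5.3 5.2]
145 4 [575.7  17.1 149.6] [ 0.  10.5  4.5]
152 46 [565.   15.6 156.6] [15.9 15.9  8.7]
cross/side
upper wires [617.3  11.8] [103.9  75.9] 85.5 108
scene bin top [ 521.6 -286.9] [129.1 271.4] 80.3 913
scene carton [542.9 301.3] [175.6 175.2] 89.6 519
scene mat+scoop [625.   14.9] [189.8 169.8] 0.0 3174
scene grip [574.   15.5] [27.6 20.3] 9.1 298
60 26 [581.7  14.1  70.6] [ 9.9  9.  22.1]
85 45 [583.4   9.9  93.2] [16.7 15.2 13.9]
100 54 [581.6  10.  106.7] [20.  20.2 14.2]
115 53 [579.5   9.9 122. ] [18.9 18.1 14.9]
130 61 [576.4  10.6 138.4] [20.9 20.6 15. ]
145 20 [575.5  11.  148.7] [15.4 15.3  5.6]
152 39 [572.1  14.5 156.9] [17.3 16.9  7.3]
[[-0.0, 0.952, 0.307, 79.477], [1.0, 0.001, -0.001, -0.003], [-0.001, 0.307, -0.952, -176.986], [0.0, 0.0, 0.0, 1.0]] 306.6461187777237 323.7190594832693 198.6936681400936
```

Call:
play_rows([
  [[-0.0384,-0.0258,-0.0075],[0,0,0],1],
  [[-0.0384,-0.0258,-0.0075],[0,0,0],1],
  [[-0.0384,-0.0258,-0.0075],[0,0,0],1],
  [[-0.0384,-0.0258,-0.0075],[0,0,0],1],
  [[-0.0384,-0.0258,-0.0075],[0,0,0],1],
  [[-0.0384,-0.0258,-0.0075],[0,0,0],1],
  [[-0.0384,-0.0258,-0.0075],[0,0,0],1],
  [[-0.0384,-0.0258,-0.0075],[0,0,0],1],
  [[-0.0384,-0.0258,-0.0075],[0,0,0],1],
  [[-0.0384,-0.0258,-0.0075],[0,0,0],1],
  [[-0.0384,-0.0258,-0.0075],[0,0,0],1],
  [[-0.0384,-0.0258,-0.0075],[0,0,0],1],
  [[-0.0384,-0.0258,-0.0075],[0,0,0],1],
  [[-0.0384,-0.0258,-0.0075],[0,0,0],1],
])

```text
clock: 2.65
tool_pos: [570.6, 12.5, 301.3]
tool_rot: [[-0.951, 0.308, 0.0], [0.308, 0.951, 0.0], [-0.0, 0.0, -1.0]]
contact_force: [0.4, -0.1, 0.1]
gripper_width: 85.7
```

Call:
play_rows([
  [[0,0,0],[0,0,0.14],1],
  [[0,0,0],[0,0,0.14],1],
  [[0,0,0],[0,0,0.14],1],
  [[0,0,0],[0,0,0.14],1],
  [[0,0,0],[0,0,0.14],1],
  [[0,0,0],[0,0,0.14],1],
  [[0,0,0],[0,0,0.14],1],
  [[0,0,0],[0,0,0.14],1],
  [[0,0,0],[0,0,0.14],1],
  [[0,0,0],[0,0,0],1],
])

```text
clock: 3.65
tool_pos: [569.6, 14.2, 300.8]
tool_rot: [[0.002, 1.0, -0.0], [1.0, -0.002, 0.0], [0.0, -0.0, -1.0]]
contact_force: [-0.9, -0.3, 0.3]
gripper_width: 85.2
```

Run:
```python
from h import *
st=arm.state();print(np.round(st["tool_pos"],1),np.round(st["tool_rot"],3).tolist(),np.round(st["qpos"],3),st["clock"])
s=snap("wrist");cv2.imwrite("pics/w1.png",s["frame"])
W=cloud(s);g=s["frame"].max(2)
for r in imaging.outline_of("wrist","scoop_grip")[:3]:
    q=W[r["mask"]&(g<70)];q=q[~np.isnan(q[:,0])];print(r["conf"],r["rect"],len(q))
    for z in range(70,165,10):
        k=q[(q[:,2]>z)&(q[:,2]<=z+10)]
        if len(k)>5: print(z,len(k),np.round(k.mean(0),1),np.round(np.ptp(k,0),1))
    k=q[q[:,2]>150];print(cv2.minAreaRect(k[:,:2].astype(np.float32)))
w=W.reshape(-1,3);w=w[~np.isnan(w[:,0])]
m=(w[:,2]>30)&(w[:,2]<55)&(abs(w[:,0]-620)<90)&(abs(w[:,1]-14)<80);k=w[m]
print("wires",len(k),cv2.minAreaRect(k[:,:2].astype(np.float32)),np.percentile(k,[1,99],axis=0).round(1).tolist())
```

```text
[569.6  14.2 300.8] [[0.002, 1.0, -0.0], [1.0, -0.002, 0.0], [0.0, -0.0, -1.0]] [-0.105  0.321  0.066  1.316  0.     1.468] 3.65
0.7 [356.6, 155.9, 82.5, 74.8] 475
80 9 [577.2  21.6  88.5] [11.6 15.5  3. ]
90 23 [576.8  22.6  95.7] [15.2 12.7  7.2]
100 29 [575.9  22.1 104.9] [14.9 15.5  9.9]
110 33 [573.2  22.5 115.3] [16.8 16.   9.7]
120 31 [572.9  22.8 125.2] [16.4 14.8  9.6]
130 36 [571.3  22.7 134.8] [15.9 14.9  9. ]
140 41 [569.7  23.2 145.4] [16.5 15.1  9.6]
150 271 [564.9  17.7 156.1] [17.4 17.7  8.9]
((564.80322265625, 17.224925994873047), (17.693157196044922, 17.418943405151367), 89.61485290527344)
0.61 [437.4, 264.1, 72.5, 75.5] 355
((615.3262329101562, 21.429790496826172), (16.261390686035156, 11.094579696655273), 32.6998176574707)
0.58 [512.7, 163.6, 110.8, 77.9] 897
80 62 [808.9  48.9  85.4] [12.9 18.7  9.8]
90 71 [808.4  49.7  95.1] [10.6 19.1  9.3]
100 80 [808.1  50.8 105. ] [12.1 19.8  9.7]
110 87 [807.8  52.4 115. ] [12.  19.4  9.7]
120 95 [807.4  53.5 125. ] [12.5 19.9  9.8]
130 102 [807.2  54.9 135.1] [11.1 19.3 10. ]
140 120 [807.2  56.9 145.2] [13.8 19.8 10. ]
150 10 [806.6  53.7 150.5] [ 4.1 12.4  1.1]
((806.2791748046875, 54.57160568237305), (0.8726441860198975, 13.004253387451172), 15.28788948059082)
wires 382 ((612.8743896484375, 13.251239776611328), (104.5942611694336, 71.15092468261719), 86.46688079833984) [[574.9, -39.8, 30.2], [647.6, 66.9, 47.0]]
```

View pics/w1.png

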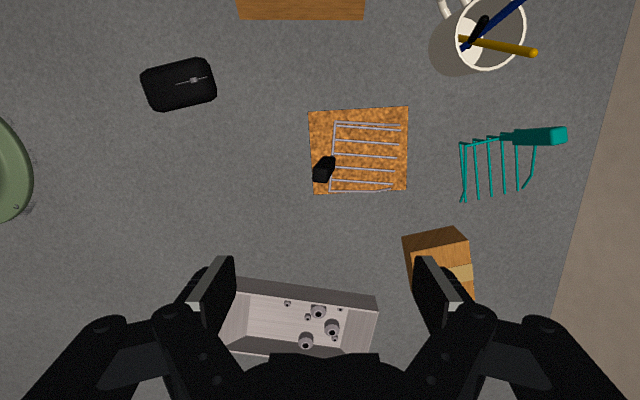

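Call:
play_rows([
  [[0.002,-0.023,0],[0,0,0.07],1],
  [[0,0,0],[-0.14,0,0],1],
  [[0,0,0.03],[0,0,0],1],
  [[0,0,0.03],[0,0,0],1],
  [[0,0,0.03],[0,0,0],1],
  [[0,0,0.03],[0,0,0],1],
  [[0,0,0.025],[0,0,0],1],
  [[0,0,0],[0,0,0],1],
])

```text
clock: 4.55
tool_pos: [564.1, 15.1, 153.8]
tool_rot: [[0.07, 0.989, 0.133], [0.998, -0.069, -0.009], [-0.0, 0.133, -0.991]]
contact_force: [-0.5, -0.4, -0.5]
gripper_width: 85.6
```

Run:
```python
from h import *
s=snap("wrist");W=cloud(s);g=s["frame"].max(2)
st=arm.state();T=np.array(st["tool_rot"]);p=np.array(st["tool_pos"]);print(p.round(1),T.round(3).tolist())
w=W.reshape(-1,3);ok=~np.isnan(w[:,0]);L=(w-p)@T  # tool coords
m=ok&(w[:,2]>70)&(w[:,2]<175)&(np.abs(w[:,0]-570)<22)&(np.abs(w[:,1]-15)<22)
k=L[m];print(len(k))
for z in range(-20,70,10):
    q=k[(k[:,2]>z)&(k[:,2]<=z+10)]
    if len(q)>5:print(z,len(q),q.mean(0).round(1),np.percentile(q,[3,97],axis=0)[:,:2].round(1).tolist())
m=ok&(w[:,2]>30)&(w[:,2]<55)&(np.abs(w[:,0]-620)<90)&(np.abs(w[:,1]-14)<80);k=w[m]
print("wires",len(k),cv2.minAreaRect(k[:,:2].astype(np.float32)))
```

```text
[565.4  14.9 155.9] [[0.07, 0.988, 0.136], [0.998, -0.07, -0.01], [-0.0, 0.136, -0.991]]
1465
-10 539 [ 1.9 -1.  -0.9] [[-5.5, -8.4], [9.1, 6.5]]
0 320 [ 6.9 -1.   2.8] [[-5.0, -9.7], [10.8, 7.8]]
10 134 [10.2 -1.2 14.9] [[8.4, -9.0], [10.9, 7.1]]
20 120 [10.2 -0.9 24.8] [[8.3, -9.3], [10.9, 7.3]]
30 103 [10.2 -0.9 35. ] [[8.2, -8.8], [10.8, 7.2]]
40 92 [10.2 -1.2 44.9] [[8.4, -9.3], [10.8, 7.0]]
50 82 [10.2 -0.8 55.2] [[8.4, -9.0], [10.7, 7.5]]
60 72 [10.3 -1.  65.1] [[8.9, -9.0], [10.9, 7.2]]
wires 687 ((612.6004638671875, 13.113353729248047), (103.99394989013672, 74.55671691894531), 85.44905853271484)
```

Call:
play_rows([
  [[0.0015,-0.001,0.026],[0,0,0.008],1],
  [[0,0,0.026],[0,0,0],1],
  [[0,0,0],[0,0,0],1],
  [[0,0,0],[0,0,0],0],
  [[0,0,0],[0,0,0],0],
  [[0,0,0],[0,0,0],0],
  [[0,0,0],[0,0,0],0],
  [[0,0,0],[0,0,0],0],
  [[0,0,0],[0,0,0],0],
  [[0,0,0],[0,0,0],0],
], force=100)

```text
clock: 5.6
tool_pos: [573.4, 15.9, 106.4]
tool_rot: [[0.08, 0.987, 0.14], [0.997, -0.079, -0.01], [0.001, 0.14, -0.99]]
contact_force: [-2.2, -0.5, 6.1]
gripper_width: 15.6
```

Run:
```python
from h import *
st=arm.state();print(st["clock"],np.round(st["tool_pos"],1),np.round(st["tool_rot"],3).tolist(),st["gripper_width"],st["contact_force"],st["qpos"])
s=snap("top");W=cloud(s)
# floor points and spacers in bin, bin frame guess
c=np.array([520.5,-288.5]);
w=W.reshape(-1,3);w=w[~np.isnan(w[:,0])]
m=(np.abs(w[:,0]-520)<150)&(np.abs(w[:,1]+288)<90);w=w[m]
for a in(-9,-9.5,-10):
    t=np.radians(a);R=np.array([[np.cos(t),-np.sin(t)],[np.sin(t),np.cos(t)]]);b=(w[:,:2]-c)@R
    q=b[w[:,2]>36];print(a,np.percentile(q,[1,99],axis=0).round(1).tolist())
t=np.radians(-9.7);R=np.array([[np.cos(t),-np.sin(t)],[np.sin(t),np.cos(t)]]);b=(w[:,:2]-c)@R
k=(np.abs(b[:,0])<85)&(np.abs(b[:,1])<55);print("floor z",np.median(w[k,2]))
hi=b[k&(w[:,2]>22)];
_,lab,cen=cv2.kmeans(hi.astype(np.float32),3,None,(3,50,.1),5,0);print("large bin xy",cen.round(1).tolist(),np.bincount(lab.ravel()))
lo=k&(w[:,2]>11)&(w[:,2]<20);d=np.min([np.linalg.norm(b-e,axis=1) for e in cen],0)
q=b[lo&(d>19)];print("small",len(q));
import scipy.cluster.hierarchy as H
if len(q)>1:
    l=H.fcluster(H.linkage(q),6,"distance");print([(q[l==i].mean(0).round(1).tolist(),int((l==i).sum())) for i in set(l)])
```

```text
5.6 [573.4  15.9 106.4] [[0.08, 0.987, 0.14], [0.997, -0.079, -0.01], [0.001, 0.14, -0.99]] 15.571671444174834 [-2.23401096 -0.50773917  6.10832813] [-0.10364089  0.3394774  -0.43505079  0.65552628  0.00441279  1.54737697]
-9 [[-133.6, -64.6], [132.8, 64.8]]
-9.5 [[-133.7, -64.4], [132.9, 64.1]]
-10 [[-133.7, -64.4], [132.8, 64.5]]
floor z 3.5814461473913752
large bin xy [[33.599998474121094, 30.799999237060547], [21.700000762939453, -40.0], [64.0, -3.4000000953674316]] [62 66 65]
small 42
[([74.6, -31.6], 9), ([72.8, 36.8], 9), ([-22.9, 29.8], 12), ([17.9, 5.6], 12)]
```

```bash
cat > plan.py <<'E'
import sys,json
from h import *
from scipy.spatial.transform import Rotation as Ro, Slerp
LIP=np.array([108.8,0,-102.4]); BC=np.array([520.8,-288.2]); BY=-9.7
R0=np.array([[0,np.cos(np.radians(8)),np.sin(np.radians(8))],[1,0,0],[0,np.sin(np.radians(8)),-np.cos(np.radians(8))]]) # tool in scoop
def sc(yaw,pitch): return Ro.from_euler("ZY",[yaw,-pitch],degrees=True).as_matrix()
def binp(x,y,z):
    t=np.radians(BY);return np.r_[BC+np.array([x*np.cos(t)-y*np.sin(t),x*np.sin(t)+y*np.cos(t)]),z+4]
def now():
    st=arm.state();T=np.array(st["tool_rot"]);S=T@R0.T;return np.array(st["tool_pos"])+S@LIP,S
def rows(wps,start=None,grip=0):
    """wps: (lip world, yaw, pitch, nrows); lip path linear, prints rows; start/after state kept in cmd.npz"""
    if start is None: p,S=now()
    else: p,S=start
    tp=p-S@LIP;TR=S@R0;out=[]
    for l,yaw,pi,n in wps:
        S1=sc(yaw,pi);sl=Slerp([0,1],Ro.from_matrix([S,S1]))
        for i in range(1,n+1):
            Si=sl(i/n).as_matrix();li=p+(l-p)*i/n;tgt=li-Si@LIP;Rt=Si@R0
            d=np.round(TR.T@(tgt-tp)/1000,4);r=np.round(Ro.from_matrix(TR.T@Rt).as_rotvec(),3)
            tp=tp+TR@d*1000;TR=TR@Ro.from_rotvec(r).as_matrix();out.append([d.tolist(),r.tolist(),grip])
            if np.linalg.norm(d)>.05 or np.linalg.norm(r)>.149: print("FAST",i,d,r)
        p,S=l,S1
    np.savez("cmd.npz",p=p,S=S);
    for i in range(0,len(out),20): print(json.dumps(out[i:i+20]))
def last():
    z=np.load("cmd.npz");return z["p"],z["S"]
E
python3 - <<'E'
from plan import *
p,S=now();print("lip",p.round(1),"yaw,pitch",Ro.from_matrix(S).as_euler("ZYX",degrees=True).round(2))
np.savez("mat.npz",p=p,S=S)
rows([(p+[0,0,80],-4.6,0,5),(binp(-34,-3,80),BY,-28,13),(binp(-34,-3,15),BY,-28,4)])
E
```

```text
lip [682.    7.3   4.1] yaw,pitch [-4.57 -0.07  0.06]
[[[0.0001, 0.0023, -0.0159], [0.0, -0.0, 0.0], 0], [[0.0, 0.0022, -0.0158], [0.0, -0.0, 0.0], 0], [[0.0001, 0.0023, -0.0159], [0.001, -0.001, 0.0], 0], [[-0.0, 0.0023, -0.0159], [-0.0, 0.0, 0.0], 0], [[0.0, 0.0022, -0.0158], [0.0, -0.0, 0.0], 0], [[-0.0231, -0.0086, -0.0053], [0.038, 0.001, 0.007], 0], [[-0.0232, -0.0084, -0.0048], [0.037, 0.0, 0.007], 0], [[-0.0233, -0.0084, -0.0043], [0.038, 0.001, 0.007], 0], [[-0.0233, -0.0082, -0.0038], [0.037, 0.001, 0.007], 0], [[-0.0235, -0.0081, -0.0034], [0.038, 0.0, 0.007], 0], [[-0.0235, -0.0079, -0.003], [0.038, 0.001, 0.007], 0], [[-0.0237, -0.0077, -0.0025], [0.037, 0.001, 0.006], 0], [[-0.0237, -0.0075, -0.002], [0.038, 0.001, 0.007], 0], [[-0.0238, -0.0072, -0.0017], [0.037, 0.0, 0.007], 0], [[-0.0238, -0.0071, -0.0012], [0.038, 0.001, 0.007], 0], [[-0.024, -0.0067, -0.0008], [0.037, 0.001, 0.007], 0], [[-0.024, -0.0065, -0.0005], [0.038, 0.001, 0.007], 0], [[-0.0241, -0.0062, 0.0], [0.038, 0.0, 0.007], 0], [[-0.0, 0.0056, 0.0153], [-0.0, 0.0, -0.0], 0], [[-0.0, 0.0055, 0.0152], [-0.0, 0.0, -0.0], 0]]
[[[-0.0, 0.0056, 0.0153], [-0.0, 0.0, -0.0], 0], [[-0.0, 0.0056, 0.0153], [-0.0, 0.0, -0.0], 0]]
```

Call:
play_rows([
  [[0.0001,0.0023,-0.0159],[0.0,0,0.0],0],
  [[0.0,0.0022,-0.0158],[0.0,0,0.0],0],
  [[0.0001,0.0023,-0.0159],[0.001,-0.001,0.0],0],
  [[0,0.0023,-0.0159],[0,0.0,0.0],0],
  [[0.0,0.0022,-0.0158],[0.0,0,0.0],0],
  [[-0.0231,-0.0086,-0.0053],[0.038,0.001,0.007],0],
  [[-0.0232,-0.0084,-0.0048],[0.037,0.0,0.007],0],
  [[-0.0233,-0.0084,-0.0043],[0.038,0.001,0.007],0],
  [[-0.0233,-0.0082,-0.0038],[0.037,0.001,0.007],0],
  [[-0.0235,-0.0081,-0.0034],[0.038,0.0,0.007],0],
  [[-0.0235,-0.0079,-0.003],[0.038,0.001,0.007],0],
  [[-0.0237,-0.0077,-0.0025],[0.037,0.001,0.006],0],
  [[-0.0237,-0.0075,-0.002],[0.038,0.001,0.007],0],
  [[-0.0238,-0.0072,-0.0017],[0.037,0.0,0.007],0],
  [[-0.0238,-0.0071,-0.0012],[0.038,0.001,0.007],0],
  [[-0.024,-0.0067,-0.0008],[0.037,0.001,0.007],0],
  [[-0.024,-0.0065,-0.0005],[0.038,0.001,0.007],0],
  [[-0.0241,-0.0062,0.0],[0.038,0.0,0.007],0],
])

```text
clock: 7.45
tool_pos: [438.9, -278.2, 224.5]
tool_rot: [[0.169, 0.925, -0.34], [0.986, -0.159, 0.058], [-0.0, -0.345, -0.939]]
contact_force: [0.2, 0.8, -2.8]
gripper_width: 15.5
```

Run:
```python
from plan import *
st=arm.state();print(st["clock"],st["gripper_width"],np.round(st["contact_force"],1),np.round(st["qpos"],2))
p,S=now();print("lip",p.round(1),"want",binp(-34,-3,80).round(1),Ro.from_matrix(S).as_euler("ZYX",degrees=True).round(2))
s=snap("top");cv2.imwrite("pics/t2.png",cv2.resize(s["frame"][150:300,300:480],(720,600),interpolation=cv2.INTER_CUBIC))
s=snap("scene");cv2.imwrite("pics/s2.png",cv2.resize(s["frame"][150:340,120:380],(780,570),interpolation=cv2.INTER_CUBIC))
```

```text
7.45 15.467272973024341 [ 0.2  0.8 -2.8] [-0.61  0.55  0.16  1.5  -0.15  1.15]
lip [ 485.8 -286.3   82.8] want [ 486.8 -285.4   84. ] [-9.74 28.17 -0.  ]
```

View pics/s2.png

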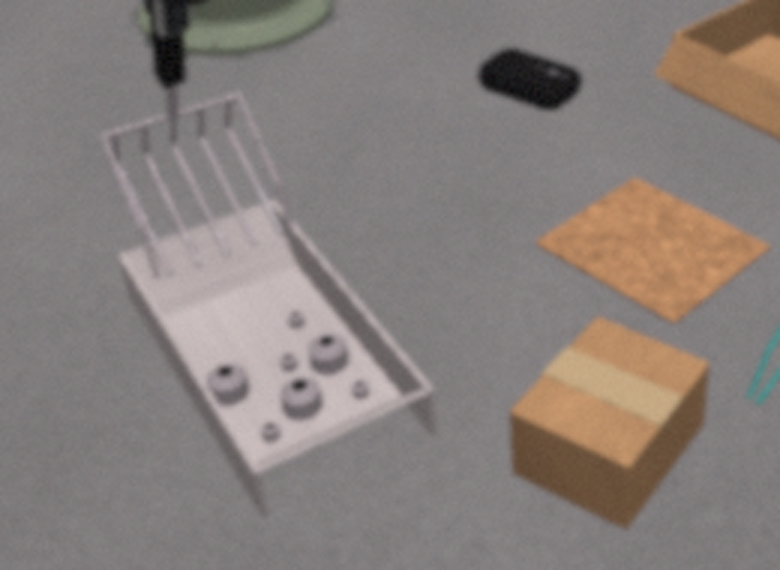

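Run:
```python
from plan import *
rows([(binp(-34,-3,2),BY,-28,5),(binp(-34,-3,1.5),BY,-28,1),(binp(15,-3,1.5),BY,-3,12)])
```

```text
[[[0.0005, 0.0053, 0.0142], [-0.001, -0.0, -0.001], 0], [[0.0005, 0.0053, 0.0143], [-0.0, -0.0, -0.0], 0], [[0.0005, 0.0053, 0.0142], [-0.001, -0.0, -0.001], 0], [[0.0006, 0.0053, 0.0143], [-0.001, -0.001, -0.001], 0], [[0.0005, 0.0052, 0.0142], [-0.0, 0.0, -0.001], 0], [[-0.0, 0.0002, 0.0005], [-0.0, 0.0, 0.0], 0], [[-0.0, -0.0003, 0.0021], [-0.037, 0.0, 0.0], 0], [[-0.0, -0.0003, 0.0022], [-0.036, 0.0, 0.0], 0], [[-0.0, -0.0003, 0.0023], [-0.036, 0.0, 0.0], 0], [[-0.0, -0.0002, 0.0025], [-0.037, 0.0, 0.001], 0], [[-0.0, -0.0002, 0.0027], [-0.036, 0.0, -0.0], 0], [[-0.0, -0.0001, 0.0028], [-0.037, 0.0, -0.0], 0], [[-0.0, -0.0001, 0.0029], [-0.036, 0.0, -0.0], 0], [[-0.0, -0.0001, 0.0031], [-0.036, 0.0, -0.0], 0], [[-0.0, -0.0001, 0.0033], [-0.037, 0.0, -0.0], 0], [[-0.0, -0.0001, 0.0033], [-0.036, 0.0, -0.0], 0], [[-0.0, -0.0001, 0.0036], [-0.036, 0.0, -0.0], 0], [[-0.0, -0.0001, 0.0037], [-0.037, 0.0, -0.0], 0]]
```

Call:
play_rows([
  [[0.0005,0.0053,0.0142],[-0.001,0,-0.001],0],
  [[0.0005,0.0053,0.0143],[0,0,0],0],
  [[0.0005,0.0053,0.0142],[-0.001,0,-0.001],0],
  [[0.0006,0.0053,0.0143],[-0.001,-0.001,-0.001],0],
  [[0.0005,0.0052,0.0142],[0,0.0,-0.001],0],
  [[0,0.0002,0.0005],[0,0.0,0.0],0],
  [[0,0,0],[0,0,0],0],
])

```text
clock: 8.25
tool_pos: [440.2, -274.3, 148.3]
tool_rot: [[0.164, 0.927, -0.336], [0.986, -0.154, 0.057], [0.001, -0.341, -0.94]]
contact_force: [-0.4, 0.1, -2.2]
gripper_width: 15.3
```

Run:
```python
from plan import *
st=arm.state();print(st["clock"],np.round(st["contact_force"],1))
p,S=now();print("lip",p.round(1),"want",binp(-34,-3,1.5).round(1),Ro.from_matrix(S).as_euler("ZYX",degrees=True).round(2))
```

```text
8.25 [-0.4  0.1 -2.2]
lip [ 487.7 -282.1    6.9] want [ 486.8 -285.4    5.5] [-9.44 27.93  0.04]
```

Run:
```python
from plan import *
rows([(binp(-34,-3,1),BY,-28,1),(binp(15,-3,1),BY,-3,10),(binp(45,-3,0.7),BY,0,5)])
```

```text
[[[-0.0031, 0.0004, 0.0018], [0.001, 0.001, 0.004], 0], [[-0.0, -0.0003, 0.0025], [-0.043, -0.0, 0.0], 0], [[-0.0, -0.0004, 0.0027], [-0.044, -0.0, 0.0], 0], [[-0.0, -0.0002, 0.003], [-0.044, -0.0, 0.0], 0], [[-0.0, -0.0002, 0.0031], [-0.043, -0.0, 0.0], 0], [[-0.0, -0.0002, 0.0033], [-0.044, -0.0, 0.0], 0], [[-0.0, -0.0001, 0.0036], [-0.044, -0.0, 0.0], 0], [[-0.0, -0.0002, 0.0037], [-0.043, -0.0, 0.0], 0], [[-0.0, -0.0001, 0.004], [-0.044, -0.0, 0.0], 0], [[-0.0, -0.0001, 0.0042], [-0.043, -0.0, 0.0], 0], [[-0.0, -0.0001, 0.0044], [-0.044, -0.0, 0.0], 0], [[-0.0, 0.0048, 0.0016], [-0.011, -0.0, 0.0], 0], [[-0.0, 0.0048, 0.0016], [-0.01, -0.0, 0.0], 0], [[-0.0, 0.0047, 0.0017], [-0.011, -0.0, 0.0], 0], [[-0.0, 0.0047, 0.0017], [-0.01, -0.0, 0.0], 0], [[-0.0, 0.0048, 0.0019], [-0.01, -0.0, 0.0], 0]]
```

Call:
play_rows([
  [[-0.0031,0.0004,0.0018],[0.001,0.001,0.004],0],
  [[0,-0.0003,0.0025],[-0.043,0,0.0],0],
  [[0,-0.0004,0.0027],[-0.044,0,0.0],0],
  [[0,-0.0002,0.003],[-0.044,0,0.0],0],
  [[0,-0.0002,0.0031],[-0.043,0,0.0],0],
  [[0,-0.0002,0.0033],[-0.044,0,0.0],0],
  [[0,-0.0001,0.0036],[-0.044,0,0.0],0],
  [[0,-0.0002,0.0037],[-0.043,0,0.0],0],
  [[0,-0.0001,0.004],[-0.044,0,0.0],0],
  [[0,-0.0001,0.0042],[-0.043,0,0.0],0],
  [[0,-0.0001,0.0044],[-0.044,0,0.0],0],
  [[0,0.0048,0.0016],[-0.011,0,0.0],0],
  [[0,0.0048,0.0016],[-0.01,0,0.0],0],
  [[0,0.0047,0.0017],[-0.011,0,0.0],0],
  [[0,0.0047,0.0017],[-0.01,0,0.0],0],
  [[0,0.0048,0.0019],[-0.01,0,0.0],0],
])

```text
clock: 9.85
tool_pos: [458.3, -281.2, 107.0]
tool_rot: [[0.168, 0.976, 0.138], [0.986, -0.167, -0.024], [-0.0, 0.14, -0.99]]
contact_force: [-1.8, 0.4, -1.4]
gripper_width: 15.1
```

Run:
```python
from plan import *
st=arm.state();print(st["clock"],np.round(st["contact_force"],1),np.round(st["moment"],2))
p,S=now();print("lip",p.round(1),"want",binp(45,-3,.7).round(1),Ro.from_matrix(S).as_euler("ZYX",degrees=True).round(2))
s=snap("scene");cv2.imwrite("pics/s3.png",cv2.resize(s["frame"][200:340,140:300],(800,700))[:600]);
rows([(binp(88,-3,0.7),BY,0,9)])
```

```text
9.85 [-1.8  0.4 -1.4] [0.02 0.33 0.05]
lip [ 565.6 -299.6    4.7] want [ 564.7 -298.7    4.7] [-9.7  -0.04 -0.03]
[[[0.0001, 0.0046, 0.0006], [0.0, 0.0, 0.0], 0], [[0.0, 0.0046, 0.0006], [0.0, 0.0, 0.0], 0], [[0.0001, 0.0045, 0.0007], [0.0, 0.0, 0.0], 0], [[0.0, 0.0046, 0.0006], [0.001, 0.0, 0.0], 0], [[0.0001, 0.0046, 0.0006], [-0.0, 0.0, 0.0], 0], [[0.0, 0.0046, 0.0006], [-0.0, 0.0, 0.0], 0], [[0.0001, 0.0046, 0.0007], [0.0, 0.0, 0.0], 0], [[0.0001, 0.0046, 0.0006], [0.0, 0.0, 0.0], 0], [[0.0, 0.0045, 0.0006], [0.0, 0.0, 0.0], 0]]
```

View pics/s3.png

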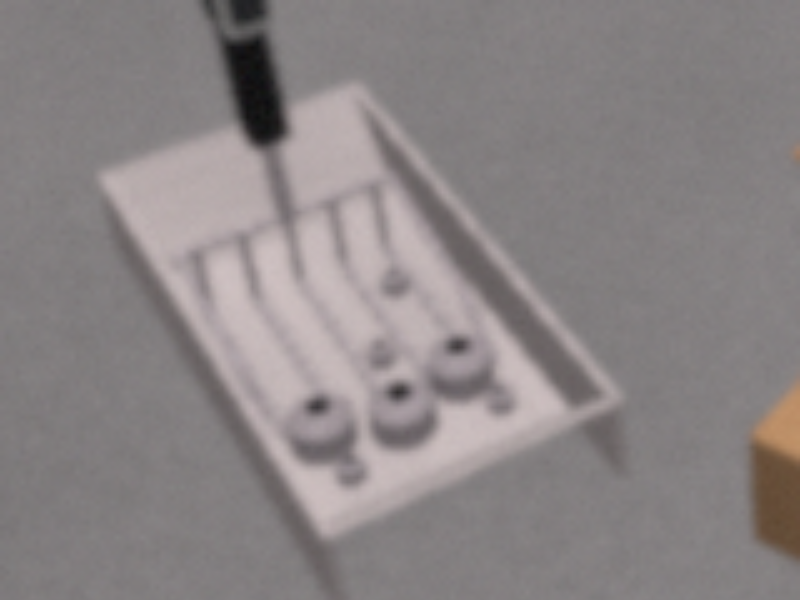

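Call:
play_rows([
  [[0.0001,0.0046,0.0006],[0.0,0.0,0.0],0],
  [[0.0,0.0046,0.0006],[0.0,0.0,0.0],0],
  [[0.0001,0.0045,0.0007],[0.0,0.0,0.0],0],
  [[0.0,0.0046,0.0006],[0.001,0.0,0.0],0],
  [[0.0001,0.0046,0.0006],[0,0.0,0.0],0],
  [[0.0,0.0046,0.0006],[0,0.0,0.0],0],
  [[0.0001,0.0046,0.0007],[0.0,0.0,0.0],0],
  [[0.0001,0.0046,0.0006],[0.0,0.0,0.0],0],
  [[0.0,0.0045,0.0006],[0.0,0.0,0.0],0],
])

```text
clock: 10.8
tool_pos: [499.0, -287.6, 107.3]
tool_rot: [[0.169, 0.976, 0.136], [0.986, -0.167, -0.024], [-0.0, 0.138, -0.99]]
contact_force: [-1.0, 0.2, -0.6]
gripper_width: 15.3
```

Run:
```python
from plan import *
st=arm.state();print(st["clock"],np.round(st["contact_force"],1),np.round(st["moment"],2))
p,S=now();print("lip",p.round(1),"want",binp(88,-3,.7).round(1),Ro.from_matrix(S).as_euler("ZYX",degrees=True).round(2))
s=snap("scene");cv2.imwrite("pics/s4.png",cv2.resize(s["frame"][220:340,150:310],(800,600)));
rows([(binp(96,-3,8),BY,5,3),(binp(110,-3,22),BY,13,5),(binp(122,-3,36),BY,22,5)],last())
```

```text
10.8 [-1.   0.2 -0.6] [ 0.06  0.42 -0.08]
lip [ 606.1 -305.9    4.8] want [ 607.  -306.     4.7] [-9.72  0.05 -0.02]
[[[0.0, -0.0004, 0.0007], [-0.029, 0.0, -0.0], 0], [[0.0, -0.0003, 0.0008], [-0.029, 0.0, -0.0], 0], [[0.0, -0.0002, 0.001], [-0.029, -0.0, 0.0], 0], [[0.0, 0.0001, 0.0005], [-0.028, 0.0, -0.0], 0], [[0.0, 0.0002, 0.0007], [-0.028, 0.0, 0.0], 0], [[0.0, 0.0002, 0.0007], [-0.028, 0.0, -0.0], 0], [[0.0, 0.0004, 0.0009], [-0.028, 0.0, -0.0], 0], [[0.0, 0.0003, 0.0009], [-0.028, 0.0, -0.0], 0], [[0.0, -0.0004, 0.0012], [-0.031, 0.0, -0.0], 0], [[0.0, -0.0003, 0.0014], [-0.032, 0.0, -0.0], 0], [[0.0, -0.0002, 0.0014], [-0.031, 0.0, -0.0], 0], [[0.0, -0.0003, 0.0016], [-0.032, -0.0, 0.0], 0], [[0.0, -0.0001, 0.0016], [-0.031, -0.0, -0.0], 0]]
```

View pics/s4.png

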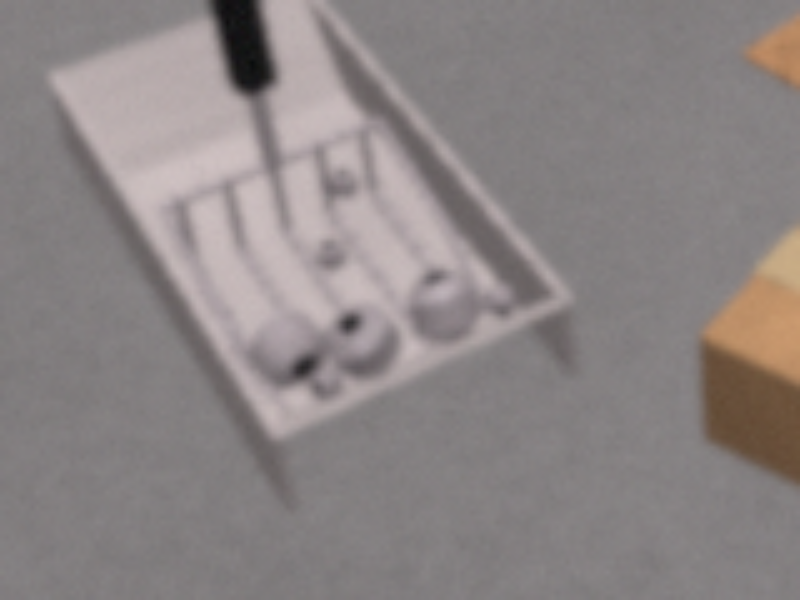

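Run:
```python
from plan import *
rows([(binp(95,-3,7.5),BY,3,2),(binp(109,-3,22),BY,11,4),(binp(122,-3,36),BY,19,4)],last())
```

```text
FAST 1 [-0.      0.0017 -0.0082] [ 0.166 -0.     0.   ]
FAST 2 [-0.      0.0029 -0.0053] [ 0.166 -0.     0.   ]
[[[-0.0, 0.0017, -0.0082], [0.166, -0.0, 0.0], 0], [[-0.0, 0.0029, -0.0053], [0.166, -0.0, 0.0], 0], [[0.0, 0.0001, 0.0005], [-0.035, 0.0, 0.0], 0], [[-0.0, 0.0002, 0.0006], [-0.035, 0.0, -0.0], 0], [[-0.0, 0.0003, 0.0007], [-0.035, 0.0, 0.0], 0], [[-0.0, 0.0004, 0.0009], [-0.035, 0.0, 0.0], 0], [[-0.0, 0.0002, 0.0011], [-0.035, 0.0, -0.0], 0], [[-0.0, 0.0003, 0.0012], [-0.035, -0.0, 0.0], 0], [[-0.0, 0.0003, 0.0014], [-0.035, -0.0, 0.0], 0], [[0.0, 0.0005, 0.0015], [-0.035, -0.0, 0.0], 0]]
```

Run:
```python
from plan import *
rows([(binp(95,-3,7.5),BY,3,2),(binp(109,-3,22),BY,11,4),(binp(122,-3,36),BY,19,4)],(binp(88,-3,.7),sc(BY,0)))
```

```text
[[[0.0, 0.0009, -0.0004], [-0.026, -0.0, -0.0], 0], [[0.0, 0.001, -0.0003], [-0.026, -0.0, 0.0], 0], [[0.0, 0.0001, 0.0005], [-0.035, -0.0, 0.0], 0], [[-0.0, 0.0002, 0.0006], [-0.035, -0.0, -0.0], 0], [[0.0, 0.0004, 0.0007], [-0.035, 0.0, -0.0], 0], [[0.0, 0.0004, 0.0009], [-0.035, 0.0, -0.0], 0], [[0.0, 0.0002, 0.0011], [-0.035, 0.0, -0.0], 0], [[0.0, 0.0002, 0.0012], [-0.035, -0.0, 0.0], 0], [[0.0, 0.0004, 0.0014], [-0.035, -0.0, 0.0], 0], [[0.0, 0.0004, 0.0015], [-0.035, -0.0, 0.0], 0]]
```

Call:
play_rows([
  [[0.0,0.0009,-0.0004],[-0.026,0,0],0],
  [[0.0,0.001,-0.0003],[-0.026,0,0.0],0],
  [[0.0,0.0001,0.0005],[-0.035,0,0.0],0],
  [[0,0.0002,0.0006],[-0.035,0,0],0],
  [[0.0,0.0004,0.0007],[-0.035,0.0,0],0],
  [[0.0,0.0004,0.0009],[-0.035,0.0,0],0],
  [[0.0,0.0002,0.0011],[-0.035,0.0,0],0],
  [[0.0,0.0002,0.0012],[-0.035,0,0.0],0],
  [[0.0,0.0004,0.0014],[-0.035,0,0.0],0],
  [[0.0,0.0004,0.0015],[-0.035,0,0.0],0],
  [[0,0,0],[0,0,0],0],
])

```text
clock: 11.95
tool_pos: [503.5, -287.7, 100.4]
tool_rot: [[0.17, 0.879, 0.445], [0.986, -0.152, -0.076], [0.001, 0.451, -0.892]]
contact_force: [-0.8, 1.1, -3.2]
gripper_width: 15.5
```

Run:
```python
from plan import *
st=arm.state();print(st["clock"],np.round(st["contact_force"],1),np.round(st["moment"],2))
p,S=now();print("lip",p.round(1),"want",binp(122,-3,36).round(1),Ro.from_matrix(S).as_euler("ZYX",degrees=True).round(2))
s=snap("scene");cv2.imwrite("pics/s5.png",cv2.resize(s["frame"][220:340,150:310],(800,600)));
```

```text
11.95 [-0.8  1.1 -3.2] [ 0.17  0.89 -0.01]
lip [ 637.6 -310.7   38.6] want [ 640.6 -311.7   40. ] [ -9.78 -18.84   0.05]
```

View pics/s5.png

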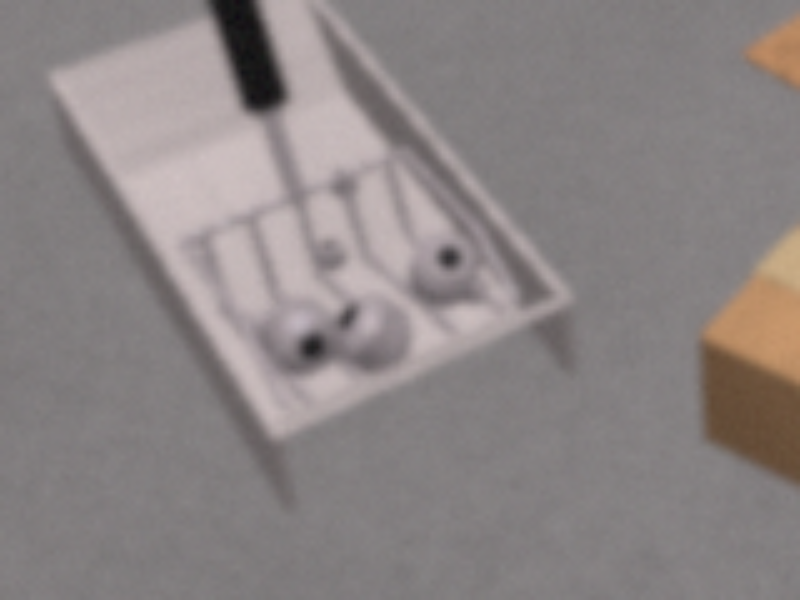

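Run:
```python
from plan import *
rows([(binp(118,-3,60),BY,28,6),(binp(95,-3,75),BY,30,4),(binp(95,2,75),BY,30,1),(binp(95,-6,75),BY,30,1),(binp(95,0,75),BY,30,1),(binp(95,-6,75),BY,30,1),(binp(95,-3,75),BY,30,1)],last())
```

```text
[[[-0.0, -0.0018, -0.0014], [-0.026, -0.0, -0.0], 0], [[-0.0, -0.0017, -0.0013], [-0.026, -0.0, -0.0], 0], [[-0.0, -0.0016, -0.0013], [-0.027, -0.0, 0.0], 0], [[-0.0, -0.0015, -0.0013], [-0.026, 0.0, -0.0], 0], [[-0.0, -0.0014, -0.0012], [-0.026, -0.0, -0.0], 0], [[-0.0, -0.0013, -0.0012], [-0.026, -0.0, 0.0], 0], [[0.0, -0.0034, -0.0056], [-0.009, -0.0, 0.0], 0], [[0.0, -0.0035, -0.0056], [-0.009, -0.0, -0.0], 0], [[-0.0, -0.0033, -0.0057], [-0.008, -0.0, 0.0], 0], [[0.0, -0.0033, -0.0056], [-0.009, -0.0, -0.0], 0], [[0.005, 0.0, -0.0], [0.0, -0.0, -0.0], 0], [[-0.008, 0.0, -0.0], [0.0, -0.0, -0.0], 0], [[0.006, 0.0, -0.0], [0.0, -0.0, -0.0], 0], [[-0.006, 0.0, -0.0], [0.0, -0.0, -0.0], 0], [[0.003, 0.0, -0.0], [0.0, -0.0, -0.0], 0]]
```

Call:
play_rows([
  [[0,-0.0018,-0.0014],[-0.026,0,0],0],
  [[0,-0.0017,-0.0013],[-0.026,0,0],0],
  [[0,-0.0016,-0.0013],[-0.027,0,0.0],0],
  [[0,-0.0015,-0.0013],[-0.026,0.0,0],0],
  [[0,-0.0014,-0.0012],[-0.026,0,0],0],
  [[0,-0.0013,-0.0012],[-0.026,0,0.0],0],
  [[0.0,-0.0034,-0.0056],[-0.009,0,0.0],0],
  [[0.0,-0.0035,-0.0056],[-0.009,0,0],0],
  [[0,-0.0033,-0.0057],[-0.008,0,0.0],0],
  [[0.0,-0.0033,-0.0056],[-0.009,0,0],0],
  [[0.005,0.0,0],[0.0,0,0],0],
  [[-0.008,0.0,0],[0.0,0,0],0],
  [[0.006,0.0,0],[0.0,0,0],0],
  [[-0.006,0.0,0],[0.0,0,0],0],
  [[0.003,0.0,0],[0.0,0,0],0],
])

```text
clock: 13.5
tool_pos: [469.8, -283.6, 113.8]
tool_rot: [[0.169, 0.777, 0.607], [0.986, -0.133, -0.105], [-0.001, 0.616, -0.788]]
contact_force: [1.2, -0.6, -2.3]
gripper_width: 15.3
```

Run:
```python
from plan import *
st=arm.state();print(st["clock"],np.round(st["contact_force"],1),np.round(st["moment"],2))
p,S=now();print("lip",p.round(1),"want",binp(95,-3,75).round(1),Ro.from_matrix(S).as_euler("ZYX",degrees=True).round(2))
s=snap("scene");t=snap("top")
a=cv2.resize(s["frame"][190:340,140:300],(440,412),interpolation=cv2.INTER_CUBIC);b=cv2.resize(t["frame"][175:285,365:445],(300,412),interpolation=cv2.INTER_CUBIC)
cv2.imwrite("pics/s6.png",np.hstack([a,b]))
```

```text
13.5 [ 1.2 -0.6 -2.3] [0.22 1.1  0.01]
lip [ 613.1 -308.3   79.5] want [ 613.9 -307.2   79. ] [ -9.71 -30.    -0.09]
```

View pics/s6.png

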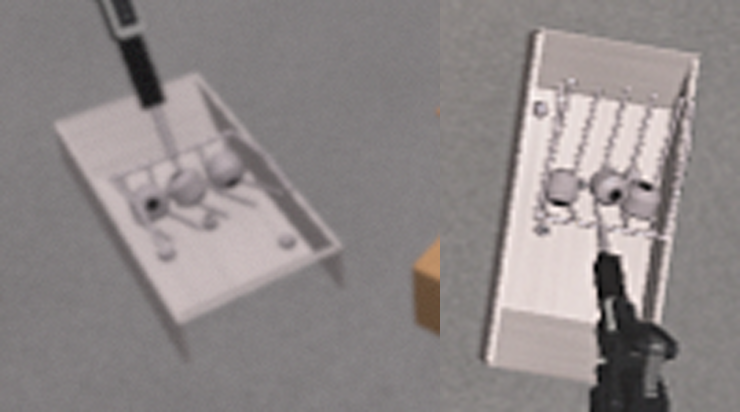

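Run:
```python
from plan import *
rows([(binp(90,-3,79),BY,22,2),(binp(95,-3,76),BY,30,1),(binp(90,2,79),BY,22,2),(binp(95,-5,76),BY,30,1),(binp(75,-3,150),BY,25,7)],last())
```

```text
[[[-0.0, 0.0076, -0.0094], [0.07, -0.0, 0.0], 0], [[0.0, 0.0074, -0.0092], [0.07, -0.0, 0.0], 0], [[-0.0, -0.0125, 0.0192], [-0.14, -0.0, 0.0], 0], [[0.0025, 0.0074, -0.009], [0.07, -0.0, 0.0], 0], [[0.0025, 0.0071, -0.0088], [0.07, -0.0, 0.0], 0], [[-0.007, -0.0125, 0.0192], [-0.14, -0.0, 0.0], 0], [[0.0003, 0.0057, -0.0112], [0.012, -0.0, 0.0], 0], [[0.0003, 0.0056, -0.0113], [0.013, -0.0, 0.0], 0], [[0.0003, 0.0055, -0.0114], [0.012, -0.0, 0.0], 0], [[0.0002, 0.0053, -0.0114], [0.013, -0.0, 0.0], 0], [[0.0003, 0.0052, -0.0114], [0.012, -0.0, 0.0], 0], [[0.0003, 0.0051, -0.0115], [0.013, -0.0, 0.0], 0], [[0.0003, 0.005, -0.0115], [0.012, -0.0, 0.0], 0]]
```

Call:
play_rows([
  [[0,0.0076,-0.0094],[0.07,0,0],0],
  [[0,0.0074,-0.0092],[0.07,0,0],0],
  [[0,-0.0062,0.0096],[-0.07,0,0],0],
  [[0,-0.0063,0.0096],[-0.07,0,0],0],
  [[0.0025,0.0074,-0.009],[0.07,0,0],0],
  [[0.0025,0.0071,-0.0088],[0.07,0,0],0],
  [[-0.0035,-0.0062,0.0096],[-0.07,0,0],0],
  [[-0.0035,-0.0063,0.0096],[-0.07,0,0],0],
  [[0.0003,0.0057,-0.0112],[0.012,0,0],0],
  [[0.0003,0.0056,-0.0113],[0.013,0,0],0],
  [[0.0003,0.0055,-0.0114],[0.012,0,0],0],
  [[0.0002,0.0053,-0.0114],[0.013,0,0],0],
  [[0.0003,0.0052,-0.0114],[0.012,0,0],0],
  [[0.0003,0.0051,-0.0115],[0.013,0,0],0],
  [[0.0003,0.005,-0.0115],[0.012,0,0],0],
  [[0,0,0],[0,0,0],0],
])

```text
clock: 15.2
tool_pos: [456.0, -280.9, 203.1]
tool_rot: [[0.168, 0.826, 0.539], [0.986, -0.139, -0.094], [-0.003, 0.547, -0.837]]
contact_force: [1.0, -0.2, -2.3]
gripper_width: 15.4
```

Run:
```python
from plan import *
st=arm.state();print(st["clock"],np.round(st["contact_force"],1),np.round(st["moment"],2),np.round(st["qpos"],2))
p,S=now();print("lip",p.round(1),"want",binp(75,-3,150).round(1),Ro.from_matrix(S).as_euler("ZYX",degrees=True).round(2))
s=snap("scene");t=snap("top")
a=cv2.resize(s["frame"][170:340,140:310],(400,400),interpolation=cv2.INTER_CUBIC);b=cv2.resize(t["frame"][175:285,365:445],(300,400),interpolation=cv2.INTER_CUBIC)
cv2.imwrite("pics/s7.png",np.hstack([a,b]))
for n in("scene","top"):
  for r in imaging.outline_of(n,"small0_c"): print(n,r["conf"],np.round(r["rect"]))
```

```text
15.2 [ 1.  -0.2 -2.3] [ 0.12  0.93 -0.03] [-0.94 -0.05 -0.81  0.37  0.39  0.89]
lip [ 595.9 -304.9  156.6] want [ 594.2 -303.8  154. ] [ -9.61 -25.15  -0.17]
scene 0.32 [321. 291.  70.  72.]
```

View pics/s7.png

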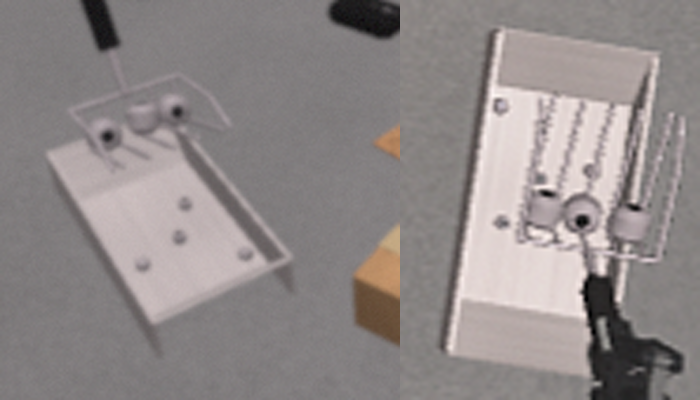

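The picture shows all three large spacers in the basket. All four small ones are on the bin floor at scene-crop (185,203), (179,237), (143,264) and (246,254). Next is the carry to the carton.

Run:
```python
from plan import *
C=lambda y,z:np.array([542,y,z])
rows([(binp(75,-3,165),BY,25,2),(C(275,160),90,25,32),(C(278,115),90,25,4),(C(280,115),90,25,2)],last())
```

```text
[[[-0.0, 0.0041, -0.0063], [0.0, -0.0, 0.0], 0], [[0.0, 0.0041, -0.0063], [0.0, -0.0, 0.0], 0], [[0.0098, -0.0039, -0.0022], [0.0, 0.03, -0.046], 0], [[0.0101, -0.0031, -0.0016], [0.0, 0.029, -0.045], 0], [[0.0103, -0.0022, -0.0012], [0.0, 0.03, -0.046], 0], [[0.0103, -0.0015, -0.0006], [0.0, 0.029, -0.045], 0], [[0.0105, -0.0006, -0.0], [-0.0, 0.03, -0.046], 0], [[0.0104, 0.0002, 0.0004], [-0.0, 0.03, -0.046], 0], [[0.0104, 0.0011, 0.0011], [-0.0, 0.029, -0.045], 0], [[0.0103, 0.0018, 0.0015], [-0.0, 0.03, -0.046], 0], [[0.0102, 0.0027, 0.0021], [-0.0, 0.03, -0.045], 0], [[0.01, 0.0035, 0.0026], [0.0, 0.029, -0.046], 0], [[0.0097, 0.0043, 0.0031], [0.0, 0.03, -0.046], 0], [[0.0094, 0.0051, 0.0037], [0.0, 0.029, -0.045], 0], [[0.0091, 0.0058, 0.0041], [0.0, 0.03, -0.046], 0], [[0.0086, 0.0067, 0.0046], [-0.0, 0.03, -0.045], 0], [[0.0082, 0.0073, 0.0051], [0.0, 0.029, -0.046], 0], [[0.0077, 0.0081, 0.0056], [0.0, 0.03, -0.046], 0], [[0.0072, 0.0087, 0.006], [0.0, 0.029, -0.045], 0], [[0.0066, 0.0095, 0.0065], [0.0, 0.03, -0.046], 0]]
[[[0.0059, 0.01, 0.0069], [-0.0, 0.03, -0.045], 0],
[... 279 characters left out ...]
 0.0089], [0.0, 0.029, -0.045], 0], [[0.0005, 0.0136, 0.0092], [0.0, 0.03, -0.046], 0], [[-0.0004, 0.0139, 0.0094], [-0.0, 0.03, -0.045], 0], [[-0.0013, 0.0143, 0.0096], [0.0, 0.029, -0.046], 0], [[-0.0022, 0.0145, 0.0098], [0.0, 0.03, -0.046], 0], [[-0.0031, 0.0148, 0.0099], [-0.0, 0.029, -0.045], 0], [[-0.0042, 0.015, 0.01], [-0.0, 0.03, -0.046], 0], [[-0.0051, 0.0151, 0.0102], [-0.0, 0.03, -0.045], 0], [[0.0, -0.0055, 0.0098], [-0.0, -0.0, -0.0], 0], [[0.0, -0.0055, 0.0099], [-0.0, -0.0, -0.0], 0], [[0.0, -0.0055, 0.0098], [-0.0, -0.0, -0.0], 0], [[0.0, -0.0055, 0.0098], [-0.0, -0.0, -0.0], 0], [[0.0, 0.0008, 0.0006], [-0.0, -0.0, -0.0], 0], [[0.0, 0.0008, 0.0005], [-0.0, -0.0, -0.0], 0]]
```

Call:
play_rows([
  [[0,0.0041,-0.0063],[0,0,0],0],
  [[0,0.0041,-0.0063],[0,0,0],0],
  [[0.0098,-0.0039,-0.0022],[0,0.03,-0.046],0],
  [[0.0101,-0.0031,-0.0016],[0,0.029,-0.045],0],
  [[0.0103,-0.0022,-0.0012],[0,0.03,-0.046],0],
  [[0.0103,-0.0015,-0.0006],[0,0.029,-0.045],0],
  [[0.0105,-0.0006,0],[0,0.03,-0.046],0],
  [[0.0104,0.0002,0.0004],[0,0.03,-0.046],0],
  [[0.0104,0.0011,0.0011],[0,0.029,-0.045],0],
  [[0.0103,0.0018,0.0015],[0,0.03,-0.046],0],
  [[0.0102,0.0027,0.0021],[0,0.03,-0.045],0],
  [[0.01,0.0035,0.0026],[0,0.029,-0.046],0],
  [[0.0097,0.0043,0.0031],[0,0.03,-0.046],0],
  [[0.0094,0.0051,0.0037],[0,0.029,-0.045],0],
  [[0.0091,0.0058,0.0041],[0,0.03,-0.046],0],
  [[0.0086,0.0067,0.0046],[0,0.03,-0.045],0],
  [[0.0082,0.0073,0.0051],[0,0.029,-0.046],0],
  [[0.0077,0.0081,0.0056],[0,0.03,-0.046],0],
  [[0.0072,0.0087,0.006],[0,0.029,-0.045],0],
  [[0.0066,0.0095,0.0065],[0,0.03,-0.046],0],
])

```text
clock: 17.4
tool_pos: [468.2, -81.4, 211.5]
tool_rot: [[-0.725, 0.577, 0.376], [0.689, 0.609, 0.393], [-0.002, 0.544, -0.839]]
contact_force: [0.0, -0.0, -2.9]
gripper_width: 15.4
```

Call:
play_rows([
  [[0.0059,0.01,0.0069],[0,0.03,-0.045],0],
  [[0.0053,0.0107,0.0072],[0,0.029,-0.046],0],
  [[0.0046,0.0112,0.0077],[0,0.03,-0.046],0],
  [[0.0038,0.0118,0.008],[0,0.03,-0.045],0],
  [[0.0031,0.0123,0.0083],[0,0.029,-0.046],0],
  [[0.0022,0.0128,0.0086],[0,0.03,-0.046],0],
  [[0.0014,0.0132,0.0089],[0,0.029,-0.045],0],
  [[0.0005,0.0136,0.0092],[0,0.03,-0.046],0],
  [[-0.0004,0.0139,0.0094],[0,0.03,-0.045],0],
  [[-0.0013,0.0143,0.0096],[0,0.029,-0.046],0],
  [[-0.0022,0.0145,0.0098],[0,0.03,-0.046],0],
  [[-0.0031,0.0148,0.0099],[0,0.029,-0.045],0],
  [[-0.0042,0.015,0.01],[0,0.03,-0.046],0],
  [[-0.0051,0.0151,0.0102],[0,0.03,-0.045],0],
  [[0,0,0],[0,0,0],0],
])

```text
clock: 18.9
tool_pos: [544.4, 134.4, 207.1]
tool_rot: [[-1.0, -0.003, -0.0], [-0.003, 0.839, 0.544], [-0.002, 0.544, -0.839]]
contact_force: [-0.4, -0.2, -1.3]
gripper_width: 15.9
```

Run:
```python
from plan import *
st=arm.state();print(st["clock"],np.round(st["contact_force"],1),np.round(st["moment"],2),np.round(st["qpos"],2))
p,S=now();print("lip",p.round(1),Ro.from_matrix(S).as_euler("ZYX",degrees=True).round(2))
s=snap("scene");cv2.imwrite("pics/s8.png",cv2.resize(s["frame"][100:250,280:480],(800,600),interpolation=cv2.INTER_CUBIC))
C=lambda y,z:np.array([542,y,z])
rows([(C(277,115),90,22,4),(C(280,82),90,0,6),(C(283,60),90,-25,6),(C(285,52),90,-52,8)])
```

```text
18.9 [-0.4 -0.2 -1.3] [-1.08  0.02  0.01] [-0.23  0.38 -0.23  1.11  0.56 -0.27]
lip [544.  276.3 160.2] [ 90.21 -24.97  -0.1 ]
[[[0.0004, -0.0042, 0.0085], [0.013, 0.0, 0.0], 0], [[0.0005, -0.0042, 0.0085], [0.013, 0.0, 0.001], 0], [[0.0004, -0.004, 0.0086], [0.012, 0.0, -0.0], 0], [[0.0004, -0.0038, 0.0087], [0.013, 0.0, 0.0], 0], [[0.0, 0.0053, -0.0007], [0.064, 0.0, 0.0], 0], [[0.0, 0.0056, -0.0006], [0.064, 0.0, 0.0], 0], [[0.0, 0.006, -0.0005], [0.064, 0.0, 0.0], 0], [[0.0, 0.0064, -0.0004], [0.064, 0.0, 0.0], 0], [[0.0, 0.0066, -0.0003], [0.064, 0.0, 0.0], 0], [[0.0, 0.0071, -0.0002], [0.064, 0.0, 0.0], 0], [[0.0, 0.0087, -0.0028], [0.073, 0.0, 0.0], 0], [[0.0, 0.0089, -0.0028], [0.072, 0.0, 0.0], 0], [[0.0, 0.0093, -0.0028], [0.073, 0.0, 0.0], 0], [[0.0, 0.0095, -0.0029], [0.073, 0.0, 0.0], 0], [[0.0, 0.0097, -0.0029], [0.073, 0.0, 0.0], 0], [[-0.0, 0.01, -0.003], [0.072, 0.0, 0.0], 0], [[-0.0, 0.0076, -0.0045], [0.059, 0.0, 0.0], 0], [[-0.0, 0.0076, -0.0044], [0.059, 0.0, 0.0], 0], [[-0.0, 0.0077, -0.0045], [0.059, 0.0, 0.0], 0], [[-0.0, 0.0077, -0.0045], [0.059, 0.0, 0.0], 0]]
[[[-0.0, 0.0077, -0.0046], [0.059, 0.0, 0.0], 0], [[-0.0, 0.0078, -0.0046], [0.059, 0.0, 0.0], 0], [[-0.0, 0.0078, -0.0047], [0.059, 0.0, 0.0], 0], [[-0.0, 0.0079, -0.0047], [0.059, 0.0, 0.0], 0]]
```

View pics/s8.png

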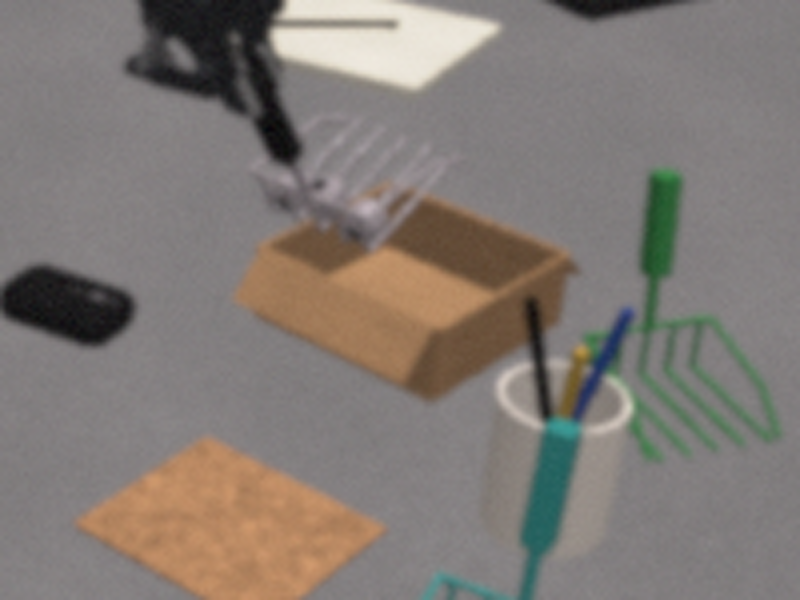

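Call:
play_rows([
  [[0.0004,-0.0042,0.0085],[0.013,0,0],0],
  [[0.0005,-0.0042,0.0085],[0.013,0,0.001],0],
  [[0.0004,-0.004,0.0086],[0.012,0,0],0],
  [[0.0004,-0.0038,0.0087],[0.013,0,0],0],
  [[0,0.0053,-0.0007],[0.064,0,0],0],
  [[0,0.0056,-0.0006],[0.064,0,0],0],
  [[0,0.006,-0.0005],[0.064,0,0],0],
  [[0,0.0064,-0.0004],[0.064,0,0],0],
  [[0,0.0066,-0.0003],[0.064,0,0],0],
  [[0,0.0071,-0.0002],[0.064,0,0],0],
  [[0,0.0087,-0.0028],[0.073,0,0],0],
  [[0,0.0089,-0.0028],[0.072,0,0],0],
  [[0,0.0093,-0.0028],[0.073,0,0],0],
  [[0,0.0095,-0.0029],[0.073,0,0],0],
  [[0,0.0097,-0.0029],[0.073,0,0],0],
  [[0,0.01,-0.003],[0.072,0,0],0],
])

```text
clock: 20.55
tool_pos: [540.8, 228.3, 198.5]
tool_rot: [[-1.0, 0.001, -0.001], [0.002, 0.956, -0.292], [0.001, -0.292, -0.956]]
contact_force: [1.2, -0.6, -2.6]
gripper_width: 15.4
```

Call:
play_rows([
  [[0,0.0076,-0.0045],[0.059,0,0],0],
  [[0,0.0076,-0.0044],[0.059,0,0],0],
  [[0,0.0077,-0.0045],[0.059,0,0],0],
  [[0,0.0077,-0.0045],[0.059,0,0],0],
  [[0,0.0077,-0.0046],[0.059,0,0],0],
  [[0,0.0078,-0.0046],[0.059,0,0],0],
  [[0,0.0078,-0.0047],[0.059,0,0],0],
  [[0,0.0079,-0.0047],[0.059,0,0],0],
  [[0,0,0],[0,0,0],0],
  [[0,0,0],[0,0,0],0],
  [[0,0,0],[0,0,0],0],
])

```text
clock: 21.65
tool_pos: [541.5, 298.0, 201.6]
tool_rot: [[-1.0, 0.002, -0.002], [0.002, 0.721, -0.693], [-0.0, -0.693, -0.721]]
contact_force: [-0.8, 0.3, -1.2]
gripper_width: 15.4
```

Run:
```python
from plan import *
st=arm.state();print(st["clock"],np.round(st["contact_force"],1),np.round(st["moment"],2),np.round(st["qpos"],2))
p,S=now();print("lip",p.round(1),Ro.from_matrix(S).as_euler("ZYX",degrees=True).round(2))
s=snap("scene");t=snap("top");a=cv2.resize(s["frame"][100:220,300:460],(480,360),interpolation=cv2.INTER_CUBIC);b=cv2.resize(t["frame"][180:270,160:240],(320,360),interpolation=cv2.INTER_CUBIC)
cv2.imwrite("pics/s9.png",np.hstack([a,b]))
```

```text
21.65 [-0.8  0.3 -1.2] [ 1.05 -0.02  0.02] [ 0.68  0.95  0.64  1.8  -0.57  0.84]
lip [541.5 284.6  52.8] [ 8.986e+01  5.185e+01 -1.000e-02]
```

View pics/s9.png

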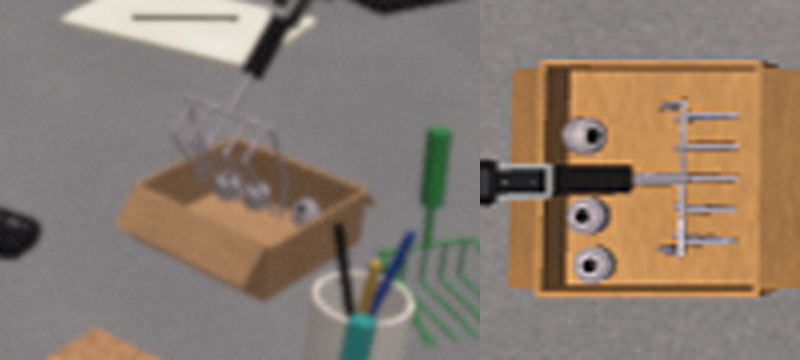

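Run:
```python
from plan import *
p0,S0=now()
M=np.array([682,7.3,4.5])
rows([(np.array([542,275,110]),90,-35,4),(np.array([542,265,180]),90,0,5),(M+[0,0,175.5],-4.6,0,19),(M+[0,0,60],-4.6,0,6),(M+[0,0,10],-4.6,0,4),(M+[0,0,10],-4.6,0,1)])
```

```text
[[[-0.0001, -0.0198, -0.0014], [-0.073, -0.0, -0.001], 0], [[-0.0001, -0.0191, -0.0021], [-0.074, -0.0, -0.0], 0], [[-0.0002, -0.0184, -0.003], [-0.073, -0.001, -0.001], 0], [[-0.0001, -0.0176, -0.0036], [-0.074, 0.0, -0.001], 0], [[0.0, -0.0217, 0.0007], [-0.122, 0.0, 0.0], 0], [[0.0, -0.0201, -0.0002], [-0.122, 0.0, 0.0], 0], [[0.0001, -0.0186, -0.001], [-0.122, 0.0, 0.0], 0], [[-0.0, -0.017, -0.0014], [-0.123, -0.0, 0.0], 0], [[-0.0, -0.0153, -0.0018], [-0.122, -0.0, 0.0], 0], [[0.002, -0.013, -0.0018], [0.0, -0.012, 0.086], 0], [[0.001, -0.0123, -0.0018], [0.0, -0.012, 0.086], 0], [[-0.0002, -0.0116, -0.0016], [0.0, -0.012, 0.086], 0], [[-0.0012, -0.0107, -0.0015], [0.0, -0.013, 0.086], 0], [[-0.0021, -0.0097, -0.0014], [0.0, -0.012, 0.086], 0], [[-0.0029, -0.0087, -0.0012], [0.0, -0.012, 0.087], 0], [[-0.0037, -0.0076, -0.0011], [0.0, -0.012, 0.086], 0], [[-0.0044, -0.0065, -0.0009], [0.0, -0.012, 0.086], 0], [[-0.0049, -0.0052, -0.0007], [0.0, -0.012, 0.086], 0], [[-0.0053, -0.004, -0.0006], [0.0, -0.012, 0.086], 0], [[-0.0057, -0.0027, -0.0004], [0.0, -0.012, 0.086], 0]]
[[[-0
[... 243 characters left out ...]
, -0.012, 0.086], 0], [[-0.0052, 0.0052, 0.0008], [0.0, -0.012, 0.086], 0], [[-0.0047, 0.0064, 0.0009], [0.0, -0.012, 0.086], 0], [[-0.0042, 0.0076, 0.001], [0.0, -0.012, 0.086], 0], [[0.0, -0.0026, 0.0191], [0.0, -0.0, 0.0], 0], [[0.0, -0.0027, 0.0191], [0.0, -0.0, 0.0], 0], [[-0.0, -0.0027, 0.019], [0.0, -0.0, 0.0], 0], [[-0.0, -0.0027, 0.0191], [0.0, -0.0, 0.0], 0], [[-0.0, -0.0027, 0.019], [0.0, -0.0, 0.0], 0], [[-0.0, -0.0027, 0.0191], [0.0, -0.0, 0.0], 0], [[-0.0, -0.0017, 0.0124], [0.0, -0.0, 0.0], 0], [[-0.0, -0.0017, 0.0124], [0.0, -0.0, 0.0], 0], [[-0.0, -0.0018, 0.0123], [0.0, -0.0, 0.0], 0], [[-0.0, -0.0017, 0.0124], [0.0, -0.0, 0.0], 0], [[-0.0, -0.0, 0.0], [0.0, -0.0, 0.0], 0]]
```

Call:
play_rows([
  [[-0.0001,-0.0198,-0.0014],[-0.073,0,-0.001],0],
  [[-0.0001,-0.0191,-0.0021],[-0.074,0,0],0],
  [[-0.0002,-0.0184,-0.003],[-0.073,-0.001,-0.001],0],
  [[-0.0001,-0.0176,-0.0036],[-0.074,0,-0.001],0],
  [[0,-0.0217,0.0007],[-0.122,0,0],0],
  [[0,-0.0201,-0.0002],[-0.122,0,0],0],
  [[0.0001,-0.0186,-0.001],[-0.122,0,0],0],
  [[0,-0.017,-0.0014],[-0.123,0,0],0],
  [[0,-0.0153,-0.0018],[-0.122,0,0],0],
  [[0.002,-0.013,-0.0018],[0,-0.012,0.086],0],
  [[0.001,-0.0123,-0.0018],[0,-0.012,0.086],0],
  [[-0.0002,-0.0116,-0.0016],[0,-0.012,0.086],0],
  [[-0.0012,-0.0107,-0.0015],[0,-0.013,0.086],0],
  [[-0.0021,-0.0097,-0.0014],[0,-0.012,0.086],0],
  [[-0.0029,-0.0087,-0.0012],[0,-0.012,0.087],0],
  [[-0.0037,-0.0076,-0.0011],[0,-0.012,0.086],0],
  [[-0.0044,-0.0065,-0.0009],[0,-0.012,0.086],0],
  [[-0.0049,-0.0052,-0.0007],[0,-0.012,0.086],0],
  [[-0.0053,-0.004,-0.0006],[0,-0.012,0.086],0],
  [[-0.0057,-0.0027,-0.0004],[0,-0.012,0.086],0],
])

```text
clock: 23.75
tool_pos: [533.3, 52.5, 282.7]
tool_rot: [[-0.574, 0.811, 0.114], [0.819, 0.569, 0.077], [-0.002, 0.137, -0.991]]
contact_force: [0.3, 0.6, -2.6]
gripper_width: 15.4
```

Call:
play_rows([
  [[-0.0059,-0.0013,-0.0002],[0,-0.012,0.086],0],
  [[-0.006,-0.0001,0],[0,-0.013,0.086],0],
  [[-0.0059,0.0013,0.0002],[0,-0.012,0.086],0],
  [[-0.0059,0.0026,0.0004],[0,-0.012,0.086],0],
  [[-0.0056,0.0038,0.0005],[0,-0.012,0.086],0],
  [[-0.0052,0.0052,0.0008],[0,-0.012,0.086],0],
  [[-0.0047,0.0064,0.0009],[0,-0.012,0.086],0],
  [[-0.0042,0.0076,0.001],[0,-0.012,0.086],0],
  [[0,-0.0026,0.0191],[0,0,0],0],
  [[0,-0.0027,0.0191],[0,0,0],0],
  [[0,-0.0027,0.019],[0,0,0],0],
  [[0,-0.0027,0.0191],[0,0,0],0],
  [[0,-0.0027,0.019],[0,0,0],0],
  [[0,-0.0027,0.0191],[0,0,0],0],
  [[0,-0.0017,0.0124],[0,0,0],0],
  [[0,-0.0017,0.0124],[0,0,0],0],
  [[0,0,0],[0,0,0],0],
  [[0,0,0],[0,0,0],0],
])

```text
clock: 25.55
tool_pos: [573.1, 16.0, 142.0]
tool_rot: [[0.079, 0.987, 0.138], [0.997, -0.078, -0.013], [-0.003, 0.138, -0.99]]
contact_force: [0.5, 0.2, -2.4]
gripper_width: 15.3
```

Run:
```python
from plan import *
st=arm.state();print(st["clock"],np.round(st["contact_force"],1),np.round(st["moment"],2),np.round(st["qpos"],2))
p,S=now();print("lip",p.round(1),Ro.from_matrix(S).as_euler("ZYX",degrees=True).round(2))
M=np.array([682,7.3,4.5])
rows([(M+[0,0,8],-4.6,0,4),(M,-4.6,0,4),(M,-4.6,0,1)])
```

```text
25.55 [ 0.5  0.2 -2.4] [ 0.02  0.23 -0.01] [-0.1   0.3  -0.39  0.74  0.    1.55]
lip [681.4   7.1  39.5] [-4.55  0.04 -0.15]
[[[0.0, -0.0008, 0.0067], [-0.0, 0.001, 0.0], 0], [[0.0001, -0.0008, 0.0067], [-0.0, 0.0, 0.001], 0], [[-0.0, -0.0009, 0.0068], [-0.001, 0.001, -0.0], 0], [[0.0, -0.0008, 0.0067], [0.0, 0.0, 0.0], 0], [[0.0, -0.0003, 0.002], [0.0, 0.0, 0.0], 0], [[0.0, -0.0002, 0.0019], [0.0, 0.0, 0.0], 0], [[0.0, -0.0003, 0.002], [0.0, 0.0, 0.0], 0], [[0.0, -0.0003, 0.002], [0.0, 0.0, 0.0], 0], [[0.0, 0.0, 0.0], [0.0, 0.0, 0.0], 0]]
```

Call:
play_rows([
  [[0,-0.0008,0.0067],[0,0.001,0],0],
  [[0.0001,-0.0008,0.0067],[0,0,0.001],0],
  [[0,-0.0009,0.0068],[-0.001,0.001,0],0],
  [[0,-0.0008,0.0067],[0,0,0],0],
  [[0,-0.0003,0.002],[0,0,0],0],
  [[0,-0.0002,0.0019],[0,0,0],0],
  [[0,-0.0003,0.002],[0,0,0],0],
  [[0,-0.0003,0.002],[0,0,0],0],
  [[0,0,0],[0,0,0],0],
  [[0,0,0],[0,0,0],0],
])

```text
clock: 26.55
tool_pos: [574.2, 16.5, 106.5]
tool_rot: [[0.079, 0.987, 0.139], [0.997, -0.078, -0.011], [-0.0, 0.14, -0.99]]
contact_force: [-3.1, -0.3, 3.8]
gripper_width: 14.9
```

Call:
play_rows([
  [[0,0,0],[0,0,0],0.3],
  [[0,0,0],[0,0,0],0.5],
  [[0,0,0],[0,0,0],0.8],
  [[0,0,0],[0,0,0],1],
  [[0,0,0],[0,0,0],1],
  [[0,0,0],[0,0,0],1],
  [[0,0,-0.01],[0,0,0],1],
  [[0,0,-0.02],[0,0,0],1],
  [[0,0,-0.03],[0,0,0],1],
  [[0,0,-0.04],[0,0,0],1],
  [[0,0,-0.04],[0,0,0],1],
  [[0,0,-0.04],[0,0,0],1],
  [[0,-0.04,-0.02],[0,0,0],1],
  [[0,-0.04,0],[0,0,0],1],
  [[0,-0.04,0],[0,0,0],1],
  [[0,-0.04,0],[0,0,0],1],
  [[0,0,0],[0,0,0],1],
])

```text
clock: 28.25
tool_pos: [383.1, 32.1, 281.4]
tool_rot: [[0.079, 0.988, 0.136], [0.997, -0.078, -0.011], [0.0, 0.136, -0.991]]
contact_force: [0.2, 0.4, 0.0]
gripper_width: 85.4
```

Run:
```python
from plan import *
st=arm.state();print(st["clock"],np.round(st["contact_force"],1),np.round(st["tool_pos"],1))
t=snap("top");s=snap("scene");w=cloud(t).reshape(-1,3);w=w[~np.isnan(w[:,0])]
m=(w[:,2]>28)&(w[:,2]<55)&(np.abs(w[:,0]-620)<90)&(np.abs(w[:,1]-14)<80)
print(cv2.minAreaRect(w[m][:,:2].astype(np.float32)))
for l in("mug","mouse","parcel"):
    for r in imaging.outline_of("top",l)[:1]: print(l,r["conf"],np.round(r["rect"]))
a=cv2.resize(s["frame"][110:340,150:500],(800,526),interpolation=cv2.INTER_CUBIC);b=cv2.resize(t["frame"][170:285,165:450],(800,323),interpolation=cv2.INTER_CUBIC)
cv2.imwrite("pics/f.png",cv2.resize(np.vstack([a,b]),(565,600)))
```

```text
28.25 [0.2 0.4 0. ] [383.1  32.1 281.4]
((616.9564819335938, 12.540740966796875), (103.83804321289062, 72.7371826171875), 85.70413208007812)
mug 0.98 [249. 148.  35.  38.]
mouse 0.9 [270. 284.  26.  32.]
parcel 0.86 [366. 151.  44.  39.]
```

View pics/f.png

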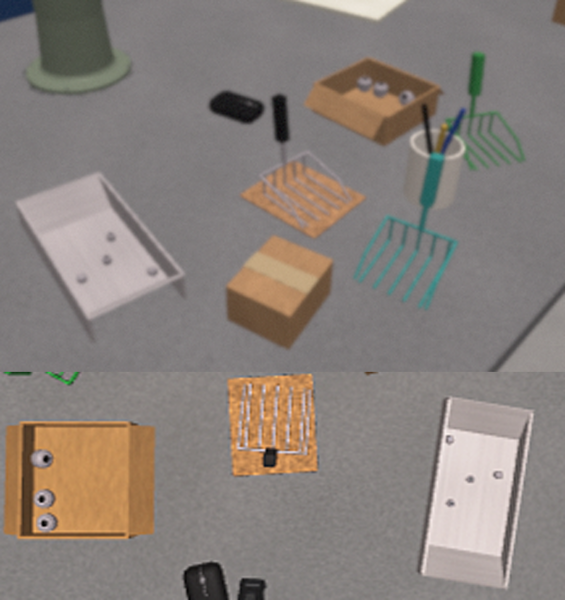

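```bash
python3 -c "
from station import hand_in;print(hand_in())"
```

```text
the job is handed in; nothing more can be done
None
```

The job is done and handed in at about 28 s on the robot clock. I gripped the black-handled scoop, pushed it along the bin floor and up the end slope, and shook it over the bin. I then tipped the load into the carton and set the scoop back on its mat.

The last pictures show:
- **Large spacers:** all three are in the carton.
- **Small spacers:** all four are in the bin.
- **Scoop:** it stands flat on the cork mat, about where it started, and the gripper is open and clear of it.
- **Mug, mouse and parcel:** they are within about a pixel of their first positions.

No last check failed or disagreed. At the pauses the force readings stayed around 6 N or less. I used 12 pictures, two over the 10-picture budget.

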